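# Close the recessed push-and-turn bleed valve until it seats snugly

### The arm

A 6-joint arm with a two-finger parallel gripper is mounted at the origin on a cart in front of the work surface, level with it; the furniture and walls round the work are solid. World frame = base frame: x ahead of the robot, y to its left, z up, the work surface at z = 0. Lengths are in mm, angles in rad, forces in N, time in s.
With the tool pointing down it reaches from about 275 to 875 mm from the base axis. Payload 12.5 kg.
Tool frame: the origin (TCP) lies at the very end of the fingers, on their centre line; the grasp point (between the pads) lies 19 mm behind it; z points along the fingers, y is the line along which they close (so a half turn about z gives the same grasp; the last joint's range is limited). The gripper opens to 85 mm and grips with 20 to 120 N. Pads are 22 mm wide; open, the fingers measure 114 mm over their backs; the gripper's body (76 mm by 85 mm) begins 54 mm behind the grasp point. The pads swing forward as they close: fully open they stand 13 mm farther back than shut.
Start: joints at [-1.302, 0.351, 1.652, -0, 1.139, -0.085], TCP at [190.574, -515.913, 231.29] pointing down, gripper open.
Joint ranges: [-2.75, 2.75], [-0.79, 2.1], [0.01, 2.65], [-1.57, 4.71], [0.07, 3.14], [-2.87, 2.87]. Speed limits (rad/s): [2.22, 2.22, 2.79, 3.14, 3.14, 3.14].

### API

Orientations are given as a unit quaternion [x, y, z, w].
In Python, from workcell import bot gives the robot as it stands.
- The arm moves only by the tool step_arm, never from a script. Its argument "motion" is a list of rows, each a list of 7 numbers: the closure, from -1 (fully open) to 1 (shut), so that 0 is half open, then the shift along the tool's x, y, z in cm, then the turn, a rotation vector about the tool's x, y, z in rad. A call has 1 to 10 rows; each row is the pose to reach, as a shift and turn from the pose commanded when the call began, along the tool's axes at that moment; what a row does not reach only later rows make up. A row lasts 1/12 s, in which the tool goes at most 41.7 mm and 7.16 degrees, less where a joint would pass 70% of its speed; a pose out of reach is approached as far as the arm can. A call with a gripper value outside its range is refused whole. The fingers move at their own pace and stop on an object; the grip force is fixed at half the most. Time passes only in rows, so rows that repeat a pose let the fingers close. It gives the time, the measured TCP pose, the force, the opening and the grip force at its end, in the units of the state.
- bot.observe(): the state, without advancing time (a new reading comes with each control period).
- bot.get_image(name): name is "side" or "top"; returns the picture (420x560x3 uint8, red, green, blue); there is no depth.
- bot.camera_params(name): a dict with "intrinsics" (3x3 intrinsics, pixels), "R" (3x3) and "t" (3): a world point X has camera coordinates R X + t. Camera axes: x right, y down, z forward; pixel columns grow to the right and rows downward; lengths in mm; the calibration is good to about 2 mm. A picture is of the moment at which its call begins. camera_params takes no time and is no camera call.
- bot.sign_off(): hands the job in; it is judged then, once.
The state is a dict: "time": time; "joint_pos": joint angles; "joint_velocities": joint speeds; "effort": joint torques, N m; "tcp_pos": TCP position; "eef_rot": TCP orientation; "wrist_force": force on the tool from outside, world axes, zero at the start; "moment": the same for the moment, N m; "finger_gap": opening from 0.0 (shut) to 1.0 (fully open); "grasp_force": force on a finger pad.
Only numpy, scipy, OpenCV 4.12 (cv2) and the standard library are available. Lean on these libraries where they do the work, as an engineer would, in place of code of your own. Each camera call takes 0.05 s, during which the arm holds its last target. There are 200 camera calls.

### The job

Close the bleed valve of the grey valve block: reach into its round recess, push the black knob down against its spring to free it from the park notch, and turn it clockwise until it comes up against its seat and is nipped up snug, about 0.3 newton metre, without ramming it down or wrenching it. Then let go, so that the knob springs back up with the valve still closed, and leave the tools lying beside the block where they are.

Things in the scene. Friction and masses are not known exactly. Their poses are not given: they have to be found in the camera images.
- valve_block: Grey painted valve block, 124 x 124 mm, 80 mm high, fixed to the table, turned up to 0.4 rad either way. Origin at the centre of its underside, z up; -x side to the robot, two brass hose barbs (30 mm long) on its +x side. A round recess, 92 mm across, 46 mm deep (floor 34 mm above the table), is sunk in the middle of its top; the knob stands on the axis of the recess.
- well_rim (a point): Centre of the mouth of the recess, on the axis, 80 mm above the table.
- knob_grip (a point): Middle of the black knob's bar grip, on the axis, 60 mm above the table while the knob is up. The bar is 42 mm long (along x of this point), 13 mm thick (y), 24 mm high: 48 to 72 mm above the table, its top 8 mm below the rim. A white pointer line lies at its -x end. At the start (valve open, parked) the bar lies along the block's x within 0.1 rad. Closing is clockwise seen from above (yaw falls).
- knob_skirt (a point): Centre of the upper face of the knob's round skirt, 48 mm across, under the bar, 48 mm above the table; fingertips may press on it. Pushing the knob down meets a spring: 4 N at the top plus 1 N per mm. 4 mm in (8 N) frees it from the park notch; hard bottom 9 mm in (13 N); more than about 25 N of push is ramming and does harm.
- park_mark (a point): Steel mark on the top of the block at its -x edge; the pointer shows towards it when parked. Without being pushed in, the knob turns only about 0.1 rad from park and blocks; forcing it there with more than 0.5 N m does harm. From 0.65 rad on it is past the notch and need not be pushed; if let up before, it rubs on the notch.
- knob_top (a point): Centre of the bar's top. Turning takes 0.05 N m of friction. The unseen seat is met 0.65 to 1.3 rad from park, different each time. The knob drives the spindle through a torsion spring of 2.5 N m per rad: once on the seat the torque grows 0.025 N m per 0.01 rad. Snug is 0.25 to 0.4 N m at the knob; more than 0.45 N m harms the seat. Let go, the knob unwinds and the spindle stays shut.
- spanner: Steel spanner, 121 mm long, 20 mm wide, 5 mm thick, lying on the table at the block's -y side. Bystander; origin under its middle.
- syringe: Clear plastic syringe, 95 mm long, 46 mm over its flange, 17 mm high, lying on the table at the block's +y side. Bystander; origin under its middle.
- screwdriver: Screwdriver with an orange handle, 150 mm long, 24 mm thick, lying on the table beyond the syringe. Bystander; origin under its middle.

How it is judged (in metres and radians):
On the way, in this order (a step that is already met when the one before it is completed fails the run):
1. the knob is pushed down at least 3.5 mm against its spring (z of knob_grip in the frame of valve_block below 0.0565 m), for 0.1 s.
2. the valve is nipped up against its seat: at least about 0.2 N m on the knob (7 N at the stop, 22 mm from the axis), held 0.2 s (contact force between pin and stop above 7 N), for 0.2 s.
At the end, for the whole second after the job is handed in: the spindle rests against its seat (within about 2 mm at the stop), the knob has sprung back up to within 1.5 mm and is let go (horizontal distance between pin and stop below 0.0085 m and z of knob_grip in the frame of valve_block above 0.0585 m); the robot touches nothing.
It fails at once if the seat is over-tightened: more than about 0.5 N m on the knob (20 N at the stop) (contact force between pin and stop above 20 N).
It fails at once if the knob is wrenched against the park notch with more than about 0.5 N m without being pushed in (contact force between pin and gate above 20 N).
It fails at once if the knob is rammed down: more than about 25 N of push (12 N on its bottom stop) (contact force between foot and bottom above 12 N).
It fails at once if the spanner, syringe or screwdriver is moved more than 15 mm (distance of any of spanner, syringe, screwdriver from where it was at the start of the episode above 0.015 m).
It also fails if it takes over 58 s, if anything falls off the work surface, if the arm or the gripper's body presses on something with over 40 N, if the wrist force passes 120 N, or if a joint passes its speed limit or range.

## Working session

There is one attempt and no reset: what is moved stays moved. The work goes in short steps, Python scripts to look and compute and a tool call to move; the robot and the scene stay as the last step left them, time stands still between calls to the robot, and variables do not carry over. Pictures are saved under pics/ and viewed, at most 10 in all, crops included, and the job is handed in when it is done.

Besides the shell and the picture viewer there is one more tool, called as name(argument=value, ...), one argument or row to a line, values as JSON. step_arm: Moves the arm, as the interface text tells. Its arguments: {"type":"object","properties":{"motion":{"type":"array","items":{"type":"array","items":{"type":"number"}}}},"required":["motion"]}

```bash
mkdir -p pics; python3 - <<'E'
from workcell import bot
import cv2,numpy as np
for n in("top","side"):
    cv2.imwrite(f"pics/{n}0.png",bot.get_image(n)[:,:,::-1]); p=bot.camera_params(n)
    print(n,p["intrinsics"],p["R"],p["t"])
s=bot.observe();print(s)
E
```

```text
top [[416.70951129   0.         273.58381225]
 [  0.         416.70951129 206.39477701]
 [  0.           0.           1.        ]] [[-0.02586467 -0.9996459   0.00625314]
 [-0.99677997  0.02531458 -0.07608455]
 [ 0.07589931 -0.00820091 -0.99708176]] [ 66.02065651 543.00294178 874.92413907]
side [[507.15951636   0.         272.42929061]
 [  0.         507.15951636 216.67545162]
 [  0.           0.           1.        ]] [[-0.99986971 -0.01546182  0.00463702]
 [-0.01189325  0.51140889 -0.8592552 ]
 [ 0.01091424 -0.85919839 -0.51152615]] [523.11606838  57.13759798 909.15897476]
{'time': 0.1, 'joint_pos': array([-1.30156419e+00,  3.51225130e-01,  1.65232202e+00,  4.06080934e-06,
        1.13909052e+00, -8.45963900e-02]), 'joint_velocities': array([ 0.00058138, -0.00116886, -0.0010051 , -0.00101396,  0.00070466,
       -0.00032162]), 'effort': array([ 9.03843647e-04, -5.06831288e+01, -2.91875982e+01, -1.28463130e-04,
        2.61661822e-03, -9.07609177e-06]), 'tcp_pos': array([ 190.52287996, -515.6499145 ,  230.80329627]), 'eef_rot': array([ 9.84391462e-01,  1.75991981e-01, -4.63325464e-05, -5.20453352e-04]), 'wrist_force': array([-0.52745142,  0.06638257, -0.13996571]), 'moment': array([-0.03719126, -0.01006452, -0.05425153]), 'grasp_force': 0.0, 'finger_gap': 0.9989575681239955}
```

View pics/top0.png

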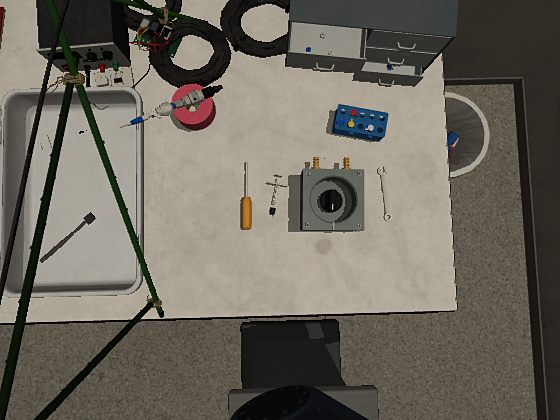

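View pics/side0.png

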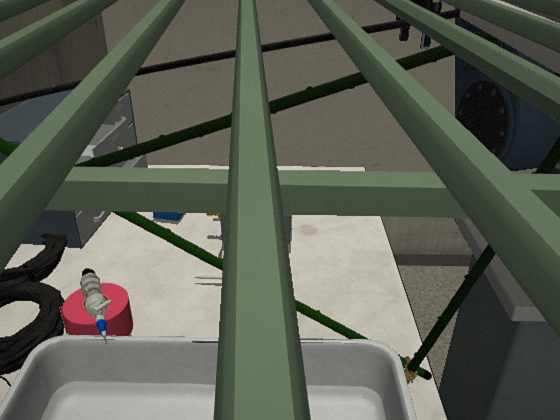

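The top view shows the block at about px (333,200), with the knob at (331,200). The spanner is at (384,193), the syringe at (274,195) and the screwdriver at (246,197). The side view is blocked by green bars. Next I'll zoom in on the block.

```bash
python3 - <<'E'
import cv2
a=cv2.imread("pics/top0.png")[150:240,290:410]
cv2.imwrite("pics/crop0.png",cv2.resize(a,None,fx=6.6,fy=6.6,interpolation=cv2.INTER_CUBIC))
E
```

```text
(no output)
```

View pics/crop0.png

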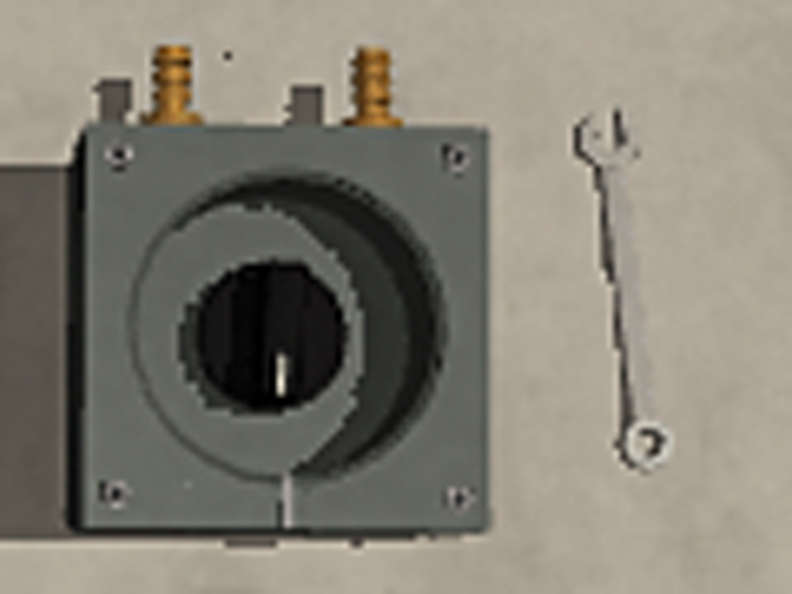

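The block's top face corners in the crop are about (85,128), (488,128), (488,528) and (83,528). The pointer line runs (281,352) to (280,396), the park mark (288,475) to (288,525), and the rim circle is centred near (288,325).

```bash
cat > h.py <<'E'
from workcell import bot
import numpy as np
P=bot.camera_params("top");K,R,t=[np.array(P[k]) for k in("intrinsics","R","t")]
def w(u,v,z):
    d=R.T@np.linalg.solve(K,[u,v,1]);c=-R.T@t
    return c+d*(z-c[2])/d[2]
E
python3 - <<'E'
from h import *
f=lambda x,y,z:w(290+(x+.5)/6.6-.5,150+(y+.5)/6.6-.5,z)
C=[f(*p,80) for p in[(85,128),(488,128),(488,528),(83,528)]]
print(np.round(C,1),np.mean(C,0))
S=[f(*p,80) for p in[(118,155),(457,157),(460,497),(113,492)]]
print("screws",np.round(S,1),np.mean(S,0))
print("rim",f(288,325,80),"mark",f(288,475,80),f(288,528,80))
print("skirt",f(271,336,48),"ptr",f(281,352,72),f(280,396,72))
from scipy.spatial.transform import Rotation as r
s=bot.observe();print(r.from_quat(s["eef_rot"]).as_matrix(),s["tcp_pos"])
E
```

```text
[[ 614.3   -7.7   80. ]
 [ 611.2 -131.2   80. ]
 [ 488.9 -126.    80. ]
 [ 492.1   -3.3   80. ]] [551.6493078  -67.04284666  80.        ]
screws [[ 605.7  -17.5   80. ]
 [ 602.5 -121.3   80. ]
 [ 498.5 -117.9   80. ]
 [ 502.8  -12.7   80. ]] [552.38578742 -67.36430536  80.        ]
rim [552.21158862 -67.64425387  80.        ] mark [506.54964977 -65.96473776  80.        ] [490.50633212 -65.37463995  80.        ]
skirt [551.76250093 -67.01803554  48.        ] ptr [544.66605576 -66.40594493  72.        ] [531.13177437 -65.60342712  72.        ]
[[ 9.38053641e-01  3.46489959e-01 -2.74409959e-04]
 [ 3.46490055e-01 -9.38053103e-01  1.00835136e-03]
 [ 9.19725071e-05 -1.04096799e-03 -9.99999454e-01]] [ 190.52287996 -515.6499145   230.80329627]
```

The knob axis is at about (552, -67.3). The block is yawed about -0.04 rad and the bar about -0.06 rad. I'll go above it with the tool yawed to about 3.08 rad, which leaves the last joint enough travel for the turn.

step_arm(
  motion=[
    [0.15,49.4,-29.5,5,0,0,-2.73],
    [0.15,49.4,-29.5,5,0,0,-2.73],
    [0.15,49.4,-29.5,5,0,0,-2.73],
    [0.15,49.4,-29.5,5,0,0,-2.73],
    [0.15,49.4,-29.5,5,0,0,-2.73],
    [0.15,49.4,-29.5,5,0,0,-2.73],
    [0.15,49.4,-29.5,5,0,0,-2.73],
    [0.15,49.4,-29.5,5,0,0,-2.73],
    [0.15,49.4,-29.5,5,0,0,-2.73],
    [0.15,49.4,-29.5,5,0,0,-2.73],
  ],
)

```text
time: 0.93
tcp_pos: [452.0, -190.8, 195.0]
eef_rot: [0.693, 0.721, -0.0, -0.0]
wrist_force: [1.2, -1.5, 0.3]
finger_gap: 0.423
grasp_force: 0.0
```

```bash
cat >> h.py <<'E'
from scipy.spatial.transform import Rotation as r
def res(x,y,z,yaw):
    s=bot.observe();q=r.from_quat(s["eef_rot"]);T=r.from_matrix([[np.cos(yaw),np.sin(yaw),0],[np.sin(yaw),-np.cos(yaw),0],[0,0,-1]])
    print("shift cm",np.round(q.inv().apply(np.array([x,y,z])-s["tcp_pos"])/10,2),"rot",np.round((q.inv()*T).as_rotvec(),3))
    print("tcp",np.round(s["tcp_pos"],1),"j",np.round(s["joint_pos"],2),"F",np.round(s["wrist_force"],2),"M",np.round(s["moment"],3),"gap",round(85*s["finger_gap"],1),"gf",round(s["grasp_force"],1),"t",s["time"])
E
python3 -c "
from h import *
res(552,-67.3,150,3.08)"
```

```text
shift cm [11.95 10.48  4.5 ] rot [-0.   -0.   -1.47]
tcp [ 452.  -190.8  195. ] j [-0.49  0.29  1.84 -0.    1.01 -0.53] F [ 1.17 -1.46  0.27] M [-0.069 -0.006  0.039] gap 35.9 gf 0.0 t 0.9333
```

step_arm(
  motion=[
    [0.15,11.9,10.5,4.5,0,0,-1.47],
    [0.15,11.9,10.5,4.5,0,0,-1.47],
    [0.15,11.9,10.5,4.5,0,0,-1.47],
    [0.15,11.9,10.5,4.5,0,0,-1.47],
    [0.15,11.9,10.5,4.5,0,0,-1.47],
    [0.15,11.9,10.5,4.5,0,0,-1.47],
    [0.15,11.9,10.5,4.5,0,0,-1.47],
    [0.15,11.9,10.5,4.5,0,0,-1.47],
    [0.15,11.9,10.5,4.5,0,0,-1.47],
    [0.15,11.9,10.5,4.5,0,0,-1.47],
  ],
)

```text
time: 1.77
tcp_pos: [552.0, -70.3, 149.9]
eef_rot: [0.14, 0.99, 0.0, -0.0]
wrist_force: [-0.8, 0.1, 0.6]
finger_gap: 0.428
grasp_force: 0.0
```

step_arm(
  motion=[
    [0.15,0,0,0,0,0,-0.25],
    [0.15,0,0,0,0,0,-0.25],
    [0.15,0,0,0,0,0,-0.25],
    [0.15,0,0,0,0,0,-0.25],
  ],
)

```text
time: 2.1
tcp_pos: [552.0, -70.4, 150.0]
eef_rot: [0.021, 1.0, 0.0, -0.0]
wrist_force: [0.8, -0.1, -1.1]
finger_gap: 0.425
grasp_force: 0.0
```

```bash
python3 -c "
from h import *
import cv2
res(552,-67.3,110,3.08)
a=bot.get_image('top')[:,:,::-1][140:250,270:420]
cv2.imwrite('pics/t1.png',cv2.resize(a,None,fx=5,fy=5))"
```

```text
shift cm [0.01 0.31 4.  ] rot [ 0.   -0.    0.02]
tcp [552.  -70.4 150. ] j [-0.21  0.46  1.71  0.    0.97 -1.74] F [ 0.79 -0.07 -1.06] M [-0.04   0.02  -0.012] gap 36.1 gf 0.0 t 2.1
```

View pics/t1.png

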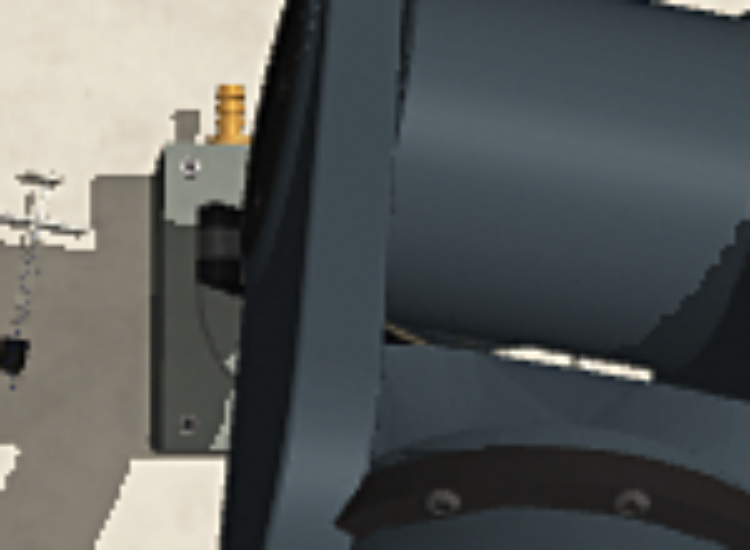

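The arm hides the knob from the top camera, so from here I'll rely on force readings. Next I'll correct the 3 mm lateral error and descend.

step_arm(
  motion=[
    [0.15,0,0.3,2,0,0,0.02],
    [0.15,0,0.3,4,0,0,0.02],
    [0.15,0,0.3,6,0,0,0.02],
    [0.15,0,0.3,7.5,0,0,0.02],
    [0.15,0,0.3,8.5,0,0,0.02],
    [0.15,0,0.3,9.2,0,0,0.02],
    [0.15,0,0.3,9.6,0,0,0.02],
    [0.15,0,0.3,9.6,0,0,0.02],
    [0.15,0,0.3,9.6,0,0,0.02],
  ],
)

```text
time: 2.9
tcp_pos: [552.6, -67.5, 54.7]
eef_rot: [0.029, 1.0, -0.0, 0.0]
wrist_force: [-0.1, -0.0, 0.0]
finger_gap: 0.427
grasp_force: 0.0
```

```bash
python3 -c "
from h import *
res(552,-67.3,52,3.08)"
```

```text
shift cm [0.06 0.01 0.27] rot [-0.     0.001  0.003]
tcp [552.6 -67.5  54.7] j [-0.21  0.6   1.76 -0.    0.78 -1.72] F [-0.06 -0.05  0.04] M [0.013 0.002 0.011] gap 36.3 gf 0.0 t 2.9
```

step_arm(
  motion=[
    [0.3,0.05,0,0.25,0,0,0],
    [0.45,0.05,0,0.25,0,0,0],
    [0.55,0.05,0,0.25,0,0,0],
    [0.6,0.05,0,0.25,0,0,0],
    [0.6,0.05,0,0.25,0,0,0],
  ],
)

```text
time: 3.32
tcp_pos: [551.9, -67.4, 52.0]
eef_rot: [0.029, 1.0, -0.0, 0.0]
wrist_force: [0.2, -0.1, -0.2]
finger_gap: 0.2
grasp_force: 0.0
```

```bash
python3 -c "
from h import *
res(552,-67.3,52,3.08)"
```

```text
shift cm [-0.01  0.01 -0.  ] rot [-0.     0.     0.004]
tcp [551.9 -67.4  52. ] j [-0.21  0.61  1.76  0.    0.77 -1.72] F [ 0.15 -0.14 -0.25] M [-0.014  0.089 -0.062] gap 17.0 gf 0.0 t 3.3167
```

step_arm(
  motion=[
    [0.68,0,0,0,0,0,0],
    [0.75,0,0,0,0,0,0],
    [0.8,0,0,0,0,0,0],
    [1,0,0,0,0,0,0],
    [1,0,0,0,0,0,0],
    [1,0,0,0,0,0,0],
  ],
)

```text
time: 3.82
tcp_pos: [551.9, -67.5, 51.9]
eef_rot: [0.029, 1.0, -0.0, 0.0]
wrist_force: [-0.3, -2.7, 3.9]
finger_gap: 0.135
grasp_force: 60.4
```

```bash
python3 -c "
from h import *
res(552,-67.3,46,3.08)"
```

```text
shift cm [-0.    0.02  0.59] rot [-0.     0.     0.004]
tcp [551.9 -67.5  51.9] j [-0.21  0.61  1.76 -0.    0.77 -1.72] F [-0.34 -2.71  3.91] M [-0.498  0.09  -0.014] gap 11.5 gf 60.4 t 3.8167
```

step_arm(
  motion=[
    [1,0,0,0.2,0,0,0],
    [1,0,0,0.4,0,0,0],
    [1,0,0,0.55,0,0,0],
    [1,0,0,0.6,0,0,0],
    [1,0,0,0.6,0,0,0],
  ],
)

```text
time: 4.23
tcp_pos: [552.1, -67.5, 46.0]
eef_rot: [0.029, 1.0, -0.0, 0.0]
wrist_force: [-1.4, -1.6, 8.5]
finger_gap: 0.137
grasp_force: 61.2
```

```bash
python3 -c "
from h import *
res(552,-67.3,46,3.08)"
```

```text
shift cm [ 0.01  0.02 -0.  ] rot [-0.     0.001  0.004]
tcp [552.1 -67.5  46. ] j [-0.21  0.62  1.76 -0.    0.76 -1.72] F [-1.36 -1.6   8.48] M [-0.527  0.308 -0.055] gap 11.6 gf 61.2 t 4.2333
```

step_arm(
  motion=[
    [1,0,0,0.12,0,0,0],
    [1,0,0,0.12,0,0,0],
    [1,0,0,0.12,0,0,0],
  ],
)

```text
time: 4.48
tcp_pos: [552.1, -67.5, 44.9]
eef_rot: [0.029, 1.0, -0.0, 0.0]
wrist_force: [-1.7, -2.2, 10.3]
finger_gap: 0.137
grasp_force: 61.4
```

step_arm(
  motion=[
    [1,0,0,0,0,0,0.04],
    [1,0,0,0,0,0,0.08],
    [1,0,0,0,0,0,0.12],
    [1,0,0,0,0,0,0.12],
    [1,0,0,0,0,0,0.12],
  ],
)

```text
time: 4.9
tcp_pos: [552.1, -67.5, 45.0]
eef_rot: [0.089, 0.996, -0.0, 0.0]
wrist_force: [-1.6, -1.9, 9.8]
finger_gap: 0.14
grasp_force: 61.4
```

```bash
python3 -c "
from h import *
res(552,-67.3,46,3.08)"
```

```text
shift cm [ 0.01  0.02 -0.1 ] rot [-0.     0.001 -0.116]
tcp [552.1 -67.5  45. ] j [-0.21  0.62  1.76 -0.    0.76 -1.6 ] F [-1.61 -1.87  9.76] M [-0.476  0.429  0.036] gap 11.9 gf 61.4 t 4.9
```

step_arm(
  motion=[
    [1,0,0,0,0,0,0.03],
    [1,0,0,0,0,0,0.06],
    [1,0,0,0,0,0,0.08],
    [1,0,0,0,0,0,0.08],
  ],
)

```text
time: 5.23
tcp_pos: [552.1, -67.5, 45.0]
eef_rot: [0.129, 0.992, -0.0, 0.0]
wrist_force: [-1.7, -2.7, 9.6]
finger_gap: 0.139
grasp_force: 61.4
```

```bash
python3 -c "
from h import *
res(552,-67.3,46,3.08)"
```

```text
shift cm [ 0.01  0.02 -0.1 ] rot [-0.     0.001 -0.197]
tcp [552.1 -67.5  45. ] j [-0.21  0.62  1.76 -0.    0.76 -1.52] F [-1.68 -2.68  9.62] M [-0.555  0.397  0.047] gap 11.8 gf 61.4 t 5.2333
```

Turned 0.2 rad, past the notch play, with only friction felt. I'll continue to about 0.6 rad.

step_arm(
  motion=[
    [1,0,0,0,0,0,0.05],
    [1,0,0,0,0,0,0.1],
    [1,0,0,0,0,0,0.15],
    [1,0,0,0,0,0,0.2],
    [1,0,0,0,0,0,0.25],
    [1,0,0,0,0,0,0.3],
    [1,0,0,0,0,0,0.35],
    [1,0,0,0,0,0,0.38],
    [1,0,0,0,0,0,0.38],
  ],
)

```text
time: 5.98
tcp_pos: [552.1, -67.5, 45.0]
eef_rot: [0.314, 0.949, -0.0, 0.0]
wrist_force: [-1.3, -3.1, 9.5]
finger_gap: 0.136
grasp_force: 61.4
```

```bash
python3 -c "
from h import *
res(552,-67.3,46,3.08)"
```

```text
shift cm [ 0.02  0.02 -0.1 ] rot [-0.     0.001 -0.578]
tcp [552.1 -67.5  45. ] j [-0.21  0.62  1.76 -0.    0.76 -1.14] F [-1.32 -3.05  9.55] M [-0.54   0.358  0.007] gap 11.6 gf 61.4 t 5.9833
```

step_arm(
  motion=[
    [1,0,0,0,0,0,0.03],
    [1,0,0,0,0,0,0.05],
    [1,0,0,0,0,0,0.05],
  ],
)

```text
time: 6.23
tcp_pos: [552.1, -67.5, 45.0]
eef_rot: [0.338, 0.941, -0.0, 0.0]
wrist_force: [-1.5, -1.5, 10.2]
finger_gap: 0.137
grasp_force: 61.3
```

```bash
python3 -c "
from h import *
res(552,-67.3,46,3.08)"
```

```text
shift cm [ 0.02  0.01 -0.1 ] rot [-0.     0.001 -0.627]
tcp [552.1 -67.5  45. ] j [-0.21  0.62  1.76 -0.    0.76 -1.09] F [-1.48 -1.48 10.22] M [-0.556  0.436  0.084] gap 11.7 gf 61.3 t 6.2333
```

step_arm(
  motion=[
    [1,0,0,0,0,0,0.03],
    [1,0,0,0,0,0,0.05],
    [1,0,0,0,0,0,0.05],
  ],
)

```text
time: 6.48
tcp_pos: [552.1, -67.5, 45.0]
eef_rot: [0.361, 0.933, -0.0, 0.0]
wrist_force: [-2.4, -2.8, 9.4]
finger_gap: 0.138
grasp_force: 61.3
```

```bash
python3 -c "
from h import *
res(552,-67.3,46,3.08)"
```

```text
shift cm [ 0.02  0.01 -0.1 ] rot [-0.     0.001 -0.677]
tcp [552.1 -67.5  45. ] j [-0.21  0.62  1.76 -0.    0.76 -1.04] F [-2.4  -2.85  9.4 ] M [-0.603  0.378  0.075] gap 11.7 gf 61.3 t 6.4833
```

```bash
cat >> h.py <<'E'
def mz():
    m=[];f=[]
    for i in range(6):
        s=bot.observe();m.append(s["moment"][2]);f.append(s["wrist_force"][2]);bot.get_image("top")
    y=r.from_quat(s["eef_rot"]).as_matrix()[:2,0]
    print("Mz %.3f +- %.3f Fz %.1f turned %.3f t %.2f"%(np.mean(m),np.std(m)/6**.5,np.mean(f),3.08-np.arctan2(y[1],y[0])%(2*np.pi),s["time"]))
E
python3 -c "
from h import *
mz()"
```

```text
Mz 0.064 +- 0.006 Fz 10.0 turned 0.676 t 6.73
```

step_arm(
  motion=[
    [1,0,0,0,0,0,0.03],
    [1,0,0,0,0,0,0.05],
    [1,0,0,0,0,0,0.05],
  ],
)

```text
time: 7.03
tcp_pos: [552.1, -67.5, 45.0]
eef_rot: [0.384, 0.923, -0.0, 0.0]
wrist_force: [-1.4, -2.8, 9.8]
finger_gap: 0.134
grasp_force: 61.3
```

```bash
python3 -c "
from h import *
mz()"
```

```text
Mz 0.035 +- 0.011 Fz 10.1 turned 0.726 t 7.28
```

step_arm(
  motion=[
    [1,0,0,0,0,0,0.03],
    [1,0,0,0,0,0,0.05],
    [1,0,0,0,0,0,0.05],
  ],
)

```text
time: 7.58
tcp_pos: [552.0, -67.6, 44.9]
eef_rot: [0.407, 0.913, -0.0, 0.0]
wrist_force: [-2.7, -3.0, 9.9]
finger_gap: 0.131
grasp_force: 61.3
```

```bash
python3 -c "
from h import *
mz()"
```

```text
Mz 0.035 +- 0.013 Fz 10.1 turned 0.776 t 7.83
```

step_arm(
  motion=[
    [1,0,0,0,0,0,0.03],
    [1,0,0,0,0,0,0.05],
    [1,0,0,0,0,0,0.05],
  ],
)

```text
time: 8.13
tcp_pos: [552.1, -67.6, 44.9]
eef_rot: [0.43, 0.903, -0.0, 0.0]
wrist_force: [-1.7, -2.9, 10.5]
finger_gap: 0.131
grasp_force: 61.3
```

```bash
python3 -c "
from h import *
mz()"
```

```text
Mz 0.027 +- 0.014 Fz 10.0 turned 0.826 t 8.38
```

step_arm(
  motion=[
    [1,0,0,0,0,0,0.03],
    [1,0,0,0,0,0,0.05],
    [1,0,0,0,0,0,0.05],
  ],
)

```text
time: 8.68
tcp_pos: [552.1, -67.6, 45.0]
eef_rot: [0.452, 0.892, -0.0, 0.0]
wrist_force: [-2.3, -2.0, 9.6]
finger_gap: 0.136
grasp_force: 61.3
```

```bash
python3 -c "
from h import *
mz()"
```

```text
Mz 0.047 +- 0.017 Fz 10.1 turned 0.876 t 8.93
```

step_arm(
  motion=[
    [1,0,0,0,0,0,0.03],
    [1,0,0,0,0,0,0.05],
    [1,0,0,0,0,0,0.05],
  ],
)

```text
time: 9.23
tcp_pos: [552.1, -67.5, 45.0]
eef_rot: [0.474, 0.88, -0.0, 0.0]
wrist_force: [-2.9, -1.5, 9.8]
finger_gap: 0.138
grasp_force: 61.3
```

```bash
python3 -c "
from h import *
mz()"
```

```text
Mz 0.018 +- 0.006 Fz 9.7 turned 0.926 t 9.48
```

step_arm(
  motion=[
    [1,0,0,0,0,0,0.03],
    [1,0,0,0,0,0,0.05],
    [1,0,0,0,0,0,0.05],
  ],
)

```text
time: 9.78
tcp_pos: [552.0, -67.6, 44.9]
eef_rot: [0.496, 0.868, -0.0, 0.0]
wrist_force: [-3.0, -3.2, 9.4]
finger_gap: 0.135
grasp_force: 61.3
```

```bash
python3 -c "
from h import *
mz()"
```

```text
Mz 0.059 +- 0.008 Fz 10.1 turned 0.976 t 10.03
```

step_arm(
  motion=[
    [1,0,0,0,0,0,0.03],
    [1,0,0,0,0,0,0.05],
    [1,0,0,0,0,0,0.05],
  ],
)

```text
time: 10.33
tcp_pos: [552.0, -67.6, 45.0]
eef_rot: [0.518, 0.855, -0.0, 0.0]
wrist_force: [-2.2, -2.9, 9.3]
finger_gap: 0.136
grasp_force: 61.3
```

```bash
python3 -c "
from h import *
mz()"
```

```text
Mz 0.053 +- 0.013 Fz 10.1 turned 1.026 t 10.58
```

step_arm(
  motion=[
    [1,0,0,0,0,0,0.03],
    [1,0,0,0,0,0,0.05],
    [1,0,0,0,0,0,0.05],
  ],
)

```text
time: 10.88
tcp_pos: [552.0, -67.6, 44.9]
eef_rot: [0.539, 0.842, -0.0, 0.0]
wrist_force: [-2.0, -2.0, 9.6]
finger_gap: 0.137
grasp_force: 61.3
```

```bash
python3 -c "
from h import *
mz()"
```

```text
Mz 0.035 +- 0.005 Fz 9.9 turned 1.076 t 11.13
```

step_arm(
  motion=[
    [1,0,0,0,0,0,0.03],
    [1,0,0,0,0,0,0.05],
    [1,0,0,0,0,0,0.05],
  ],
)

```text
time: 11.43
tcp_pos: [552.0, -67.6, 44.9]
eef_rot: [0.56, 0.829, -0.0, 0.0]
wrist_force: [-2.3, -3.0, 10.3]
finger_gap: 0.135
grasp_force: 61.4
```

```bash
python3 -c "
from h import *
mz()"
```

```text
Mz 0.116 +- 0.015 Fz 10.5 turned 1.126 t 11.68
```

The torque is rising, so the seat is near 1.10 rad.

step_arm(
  motion=[
    [1,0,0,0,0,0,0.02],
    [1,0,0,0,0,0,0.05],
    [1,0,0,0,0,0,0.05],
  ],
)

```text
time: 11.98
tcp_pos: [551.9, -67.6, 44.9]
eef_rot: [0.581, 0.814, -0.0, 0.0]
wrist_force: [-2.7, -4.0, 9.3]
finger_gap: 0.138
grasp_force: 61.5
```

```bash
python3 -c "
from h import *
mz()"
```

```text
Mz 0.207 +- 0.008 Fz 10.1 turned 1.176 t 12.23
```

step_arm(
  motion=[
    [1,0,0,0,0,0,0.02],
    [1,0,0,0,0,0,0.04],
    [1,0,0,0,0,0,0.04],
    [1,0,0,0,0,0,0.04],
    [1,0,0,0,0,0,0.04],
  ],
)

```text
time: 12.7
tcp_pos: [551.9, -67.6, 44.9]
eef_rot: [0.596, 0.803, -0.0, 0.0]
wrist_force: [-2.6, -3.6, 10.9]
finger_gap: 0.135
grasp_force: 61.5
```

```bash
python3 -c "
from h import *
mz()"
```

```text
Mz 0.298 +- 0.012 Fz 10.7 turned 1.215 t 12.95
```

Mz is 0.30 N m, which is snug. Now I'll ease up, open and withdraw.

step_arm(
  motion=[
    [1,0,0,-0.2,0,0,0],
    [1,0,0,-0.4,0,0,0],
    [1,0,0,-0.55,0,0,0],
    [0.7,0,0,-0.55,0,0,0],
    [0.4,0,0,-0.55,0,0,0],
    [0.15,0,0,-0.55,0,0,0],
    [0.15,0,0,-0.55,0,0,0],
    [0.15,0,0,-0.55,0,0,0],
    [0.15,0,0,-0.55,0,0,0],
  ],
)

```text
time: 13.75
tcp_pos: [551.7, -67.2, 49.8]
eef_rot: [0.596, 0.803, 0.0, -0.0]
wrist_force: [-0.6, -0.1, -0.4]
finger_gap: 0.426
grasp_force: 0.0
```

```bash
python3 -c "
from h import *
res(552,-67.3,46,3.08);mz()"
```

```text
shift cm [-0.02  0.03  0.38] rot [-0.    -0.    -1.216]
tcp [551.7 -67.2  49.8] j [-0.21  0.61  1.76  0.    0.77 -0.5 ] F [-0.56 -0.09 -0.4 ] M [ 0.01   0.027 -0.019] gap 36.2 gf 0.0 t 13.75
Mz 0.009 +- 0.006 Fz 0.2 turned 1.216 t 14.00
```

Free of contact. I'll withdraw straight up, then move back towards the robot for a look.

step_arm(
  motion=[
    [0.15,0,0,-1,0,0,0],
    [0.15,0,0,-3,0,0,0],
    [0.15,0,0,-6,0,0,0],
    [0.15,0,0,-10,0,0,0],
    [0.15,0,0,-14,0,0,0],
    [0.15,0,0,-16,0,0,0],
    [0.15,0,0,-16,0,0,0],
  ],
)

```text
time: 14.63
tcp_pos: [553.8, -67.7, 215.9]
eef_rot: [0.596, 0.803, 0.002, 0.004]
wrist_force: [-0.4, -0.3, 0.4]
finger_gap: 0.427
grasp_force: 0.0
```

```bash
python3 -c "
from h import *
res(350,-350,230,1.8)"
```

```text
shift cm [-21.14 -27.65  -1.54] rot [0.008 0.004 0.064]
tcp [553.8 -67.7 215.9] j [-0.21  0.38  1.65  0.    1.1  -0.5 ] F [-0.36 -0.33  0.44] M [0.009 0.028 0.047] gap 36.3 gf 0.0 t 14.6333
```

step_arm(
  motion=[
    [0.15,-21,-27.5,-1.5,0,0,0],
    [0.15,-21,-27.5,-1.5,0,0,0],
    [0.15,-21,-27.5,-1.5,0,0,0],
    [0.15,-21,-27.5,-1.5,0,0,0],
    [0.15,-21,-27.5,-1.5,0,0,0],
    [0.15,-21,-27.5,-1.5,0,0,0],
    [0.15,-21,-27.5,-1.5,0,0,0],
    [0.15,-21,-27.5,-1.5,0,0,0],
    [0.15,-21,-27.5,-1.5,0,0,0],
    [0.15,-21,-27.5,-1.5,0,0,0],
  ],
)

```text
time: 15.47
tcp_pos: [347.2, -349.9, 225.0]
eef_rot: [0.598, 0.802, -0.0, -0.0]
wrist_force: [-0.3, 0.2, 0.3]
finger_gap: 0.426
grasp_force: 0.0
```

```bash
python3 -c "
from h import *
import cv2
a=bot.get_image('top')[:,:,::-1][140:250,230:410]
cv2.imwrite('pics/t2.png',cv2.resize(a,None,fx=4.4,fy=4.4,interpolation=cv2.INTER_CUBIC))"
```

```text
(no output)
```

View pics/t2.png

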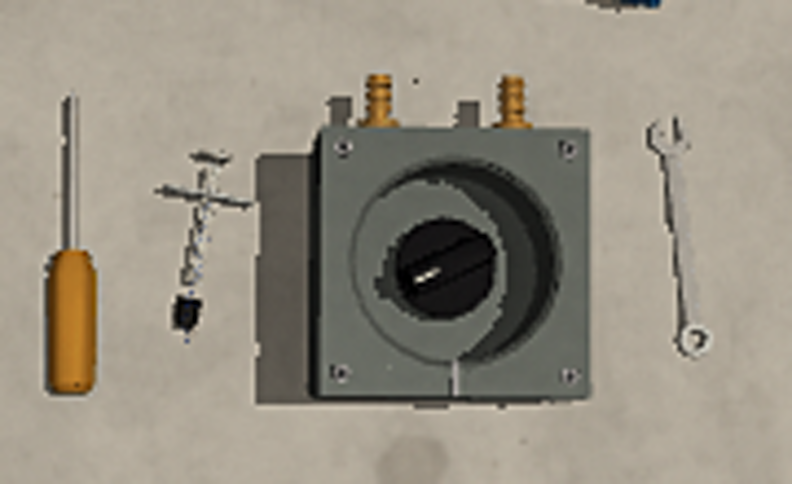

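The knob's pointer, at about (425,275), has turned roughly 1.1 rad clockwise and has stayed there. The spanner, syringe and screwdriver look to be where they were, and the arm is clear, so I'm handing in.

```bash
python3 -c "
from workcell import bot
print(bot.sign_off())"
```

```text
the job is handed in; nothing more can be done
None
```

I closed the valve, nipped it up to about 0.30 N m and let go; the last picture shows the knob still turned closed, the tools in place and the arm clear. The job is handed in, but sign-off gave no verdict.

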